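Level the binding drill bed under load

TASK

The drill bed of the ski binding jig has sunk at its levelling foot. First slide the spirit level along the bed, without lifting it off, between the guide rails and under the template bar until its end meets the stop; then turn the foot's hand knob and press the level down onto the bed with about 10 N, as the drill will, so that the bubble stands centred between the two black lines while you press (pressing squeezes the rubber foot and sinks the bed a little, so the foot must be set for that). Finish while still pressing the level with the bubble centred, and leave the loose parts lying around on the bench where they are.

Things in the scene. Friction and masses are not known exactly. Their poses are not given: they have to be found in the camera images.
- bed: Blue-grey drill bed of the jig: flat plate 130 mm wide, 350 mm long, plus a 64 mm wide lug (to y = 428 mm) at its foot end; top face about 60 mm above the bench, level within 0.5 degrees, fixed jig. Origin: on the hinge axis at the hinge end, on the centre line, 17 mm below the top face. y runs along the bed from hinge end to foot end, x across, z up. Plain and flat from y = -10 to 225 mm.
- bed_home (a point): Point on the bed's top face, on its centre line, 235 mm from the hinge axis; axes as the bed's. With the level home, the level's origin and axes lie here. Two steel guide rails 8 mm high, inner faces 27 mm either side of the centre line, run from 10 mm short of this point (towards the hinge) to 90 mm past it (towards the foot), where the 12 mm high, 10 mm thick stop lies across.
- bar_mid (a point): Centre of the graphite template bar (126 x 35 x 14 mm) that lies across the bed 67.5 mm past bed_home, on two 16 mm posts 51 mm either side of the centre line. Its underside is 48 mm above the bed's top face; its top 62 mm (steel bush collars 65 mm). Fixed to the bed.
- level: Blue spirit level, a block 44 mm wide (x), 180 long (y), 40 high (z up), about 0.6 kg, flat sides, standing on the bed. Origin: centre of its underside; y along its length towards the bed's foot end, at first up to 0.25 rad askew. In the middle of its top the green vial and bubble stand up to 8 mm proud (y = -31 to 31 mm); black hand pads 50 mm long lie flush at both ends.
- press_pad (a point): Centre of the top face of the hand pad at the level's hinge end, 57 mm from the level's middle and 40 mm above its underside: a good place to press once the level is home, clear of the template bar.
- vial (a point): Middle of the green vial, between its two black lines, at the height of the level's top face and 5 mm to +x of its centre line. The lines stand 19 mm apart along the level's y. Axes as the level's.
- bubble_mid (a point): Top middle of the pale bubble (14 mm long) in the green vial, 47.5 mm above the level's underside; centred when its y in the level's frame is that of the vial's middle. Foot end low: bubble towards the hinge end, at the start by 3 to 9 mm.
- bubble (a joint): The bubble's place as an angle (rad): its offset from the vial's middle along the level's y is 21 mm x sin(value), + towards the foot end, range +-0.8. Turning the knob clockwise from above raises the foot end: bubble about +4.8 mm per rad of knob. Pressing on press_pad with the level home: about -0.37 mm per N, while it lasts. It sways when the level moves and settles in about 1 s.
- foot_grip (a point): On the upright axis of the levelling foot's black knurled hand knob, 40 mm across, 26 mm high: from 17 mm below to 9 mm above this point, 8 mm clear of the bed's lug. 400 mm from the hinge axis, 65 mm past the stop. Drag about 0.1 N m; stays where left, does not rise when turned. 1.4 to 2.8 rad clockwise in all are needed (range about +-4 rad): more than one grip may be needed.
- chuck: Bystander: polished chrome bayonet drill chuck, 42 mm across and 58 mm high, standing on the bench. Origin: centre of its underside.
- riser: Bystander: matte black carbon heel riser, 62 x 90 x 22 mm. Origin: centre of its underside.
- retainer1: Bystander: orange plastic brake retainer, a flat U 70 x 51 x 14 mm. Origin: middle of the underside of its cross bar.
- retainer2: Bystander: the other orange brake retainer, the same.
Not all that is in view belongs to the job. Of the things that look like the level, the middle-sized one is meant.

How it is judged:
By the outcome, as a careful person would: the job done as asked, in the order asked, and still so for the second after the job is handed in, while the arm keeps its last pose, push and grip.
It also fails if it takes over 64 s, if anything falls off the work surface, if the arm or the gripper's body presses on something with over 40 N, if the wrist force passes 120 N, or if a joint passes its speed limit or range.

ROBOT

A 7-joint arm with a two-finger parallel gripper is mounted at the origin on the work surface. World frame = base frame: x ahead of the robot, y to its left, z up, the work surface at z = 0. Lengths are in m, angles in degrees, forces in N, time in s.
With the tool pointing down it reaches from about 0.425 to 0.875 m from the base axis. Payload 4.7 kg.
Tool frame: the origin (TCP) lies on the centre line of the jaws, within the pads' length; the fingertips stand 14 mm ahead of it and the grasp point (between the pads) lies 5 mm behind it; z points along the fingers, y is the line along which they close (so a half turn about z gives the same grasp; the last joint's range is limited). The gripper opens to 87 mm and grips with 3 to 60 N. Pads are 19 mm wide; open, the fingers measure 117 mm over their backs; the gripper's body (75 mm by 190 mm) begins 51 mm behind the grasp point.
Start: joints at [-75.338, 18.392, -4.016, 83.108, 1.295, 78.541, -3.26], TCP at [0.156, 0.631, 0.237] pointing down, gripper open.
Joint ranges: [-163.93, 163.93], [-17.29, 119.83], [-79.2, 71.16], [3.27, 140.29], [-89.18, 269.18], [5.43, 117.66], [-154.24, 154.24]. Speed limits (degrees/s): [147.25, 147.25, 180, 180, 180, 180, 180].

INTERFACE

Orientations are given as [roll, pitch, yaw] about the fixed x, y, z axes, in that order (R = Rz(yaw) Ry(pitch) Rx(roll)).
In Python, from cell import env gives the robot as it stands.
- The arm moves only by the tool jog_arm, never from a script. Its argument "motion" is a list that holds one entry, the list of rows, each a list of 7 numbers: the shift along the tool's x, y, z in units of 0.1 m (1.0 is 0.1 m), then the turn, a rotation vector about the tool's x, y, z in units of 180 degrees (1.0 is 180 degrees), then the closure, from 0 (fully open) to 1 (shut). A call has 1 to 5 rows; each row is the pose to reach, as a shift and turn from the pose commanded when the call began, along the tool's axes at that moment, turning the shorter way round; what a row does not reach only later rows make up. A row lasts 1/10 s, in which the tool goes at most 50 mm and 8.59 degrees, less where a joint would pass 70% of its speed; a pose out of reach is approached as far as the arm can. A call with a number of a shift or a turn outside -1 to 1 is refused whole. A call with a gripper value outside its range is refused whole. The fingers move at their own pace and stop on an object; "grip_force" is the grip in N (left out, the last holds). Time passes only in rows, so rows that repeat a pose let the fingers close. It gives the time, the measured TCP pose, the force, the opening and the grip force at its end, in the units of the state.
- env.get_obs(): the state, without advancing time (a new reading comes with each control period).
- env.read_camera(name): name is "scene" or "side" or "wrist"; returns (picture, depth): 384x512x3 uint8, red, green, blue; 384x512 float32, m along the optical axis (not along the pixel's ray), 0 where there is no reading.
- env.camera_info(name): a dict with "camera_matrix" (3x3 intrinsics, pixels), "origin" and "orientation" of the camera in the world; the wrist camera has in their place "mount" (4x4, takes a point from camera to tool coordinates, whose origin is the TCP and whose axes are the flange's). Camera axes: x right, y down, z forward; pixel columns grow to the right and rows downward; lengths in m; the calibration is good to about 2 mm. A picture is of the moment at which its call begins: read the wrist's pose just before it. camera_info takes no time and is no camera call.
- env.sign_off(): hands the job in; it is judged then, once.
The state is a dict: "time_s": time; "qpos": joint angles; "joint_velocities": joint speeds; "effort": joint torques, N m; "tool_pos": TCP position; "tool_rot": TCP orientation; "force": force on the tool from outside, world axes, zero at the start; "wrist_torque": the same for the moment, N m; "grip_width": finger opening in m; "grasp_force": force on a finger pad.
Only numpy, scipy, OpenCV 4.12 (cv2) and the standard library are available. Lean on these libraries where they do the work, as an engineer would, in place of code of your own. Each camera call takes 0.05 s, during which the arm holds its last target. There are 200 camera calls.

## Working session

There is one attempt and no reset: what is moved stays moved. The work goes in short steps, Python scripts to look and compute and a tool call to move; the robot and the scene stay as the last step left them, time stands still between calls to the robot, and variables do not carry over. Pictures are saved under pics/ and viewed, at most 10 in all, crops included, and the job is handed in when it is done.

Besides the shell and the picture viewer there is one more tool, called after "Call:" in YAML: its name, and indented under it one key for each argument. jog_arm: Moves the arm, as the interface text tells. Shifts and turns lie within -1 to 1; 1 stands for 0.1 m of shift or 180 degrees of turn. Its arguments: {"type":"object","properties":{"motion":{"type":"array","items":{"type":"array","items":{"type":"array","items":{"type":"number"}}}},"grip_force":{"type":"number"}},"required":["motion"]}

```bash
ls; mkdir -p pics
cat > h.py <<'E'
import numpy as np, cv2
from scipy.spatial.transform import Rotation as R
from cell import env
def pose(o=None):
    o=o or env.get_obs(); T=np.eye(4); T[:3,:3]=R.from_euler('xyz',o['tool_rot'],degrees=True).as_matrix(); T[:3,3]=o['tool_pos']; return T
def cam(name):
    i=env.camera_info(name); K=np.array(i['camera_matrix'])
    if 'mount' in i: return K,pose()@np.array(i['mount'])
    o=np.array(i['orientation']); T=np.eye(4)
    T[:3,:3]=o if o.shape==(3,3) else R.from_euler('xyz',o,degrees=True).as_matrix(); T[:3,3]=i['origin']; return K,T
def shot(name):
    K,T=cam(name); p,d=env.read_camera(name); return p,d,K,T
def cloud(d,K,T):
    v,u=np.mgrid[:d.shape[0],:d.shape[1]]
    P=np.stack([(u-K[0,2])/K[0,0]*d,(v-K[1,2])/K[1,1]*d,d],-1)
    W=P@T[:3,:3].T+T[:3,3]; W[d<=0]=np.nan; return W
def ray(u,v,K,T,z):
    r=T[:3,:3]@np.array([(u-K[0,2])/K[0,0],(v-K[1,2])/K[1,1],1]); return T[:3,3]+r*(z-T[2,3])/r[2]
E
python3 - <<'E'
from h import *
o=env.get_obs(); print({k:np.round(v,3).tolist() for k,v in o.items()})
ims=[]
for n in ['scene','side','wrist']:
    p,d,K,T=shot(n); np.savez(f'{n}0.npz',p=p,d=d,K=K,T=T); print(n,env.camera_info(n)); ims.append(p)
cv2.imwrite('pics/a.png',ims[0][...,::-1]); cv2.imwrite('pics/b.png',ims[1][...,::-1]); cv2.imwrite('pics/c.png',ims[2][...,::-1])
E
```

```text
pics
{'time_s': 0.0, 'qpos': [-75.338, 18.439, -4.015, 83.175, 1.297, 78.541, -3.259], 'joint_velocities': [-0.017, 0.044, -0.036, 0.057, 0.226, 0.05, 0.101], 'effort': [-0.0, -49.127, -0.404, -31.253, -0.064, 0.044, 0.0], 'tool_pos': [0.156, 0.631, 0.235], 'tool_rot': [-179.89, 0.008, 166.149], 'force': [0.509, 0.712, 1.022], 'wrist_torque': [-0.045, 0.006, 0.025], 'grasp_force': 0.0, 'grip_width': 0.087}
scene {'camera_matrix': array([[434.24644067,   0.        , 250.06264038],
       [  0.        , 434.24644067, 185.51894121],
       [  0.        ,   0.        ,   1.        ]]), 'origin': array([ 1.2323597 , -0.38683989,  0.78879965]), 'orientation': array([-132.75685116,   -0.55385837,   68.0492284 ])}
side {'camera_matrix': array([[468.62431252,   0.        , 255.38381519],
       [  0.        , 468.62431252, 205.67698809],
       [  0.        ,   0.        ,   1.        ]]), 'origin': array([ 0.22967609, -1.02523199,  0.66045409]), 'orientation': array([-119.70088823,    0.69819865,  -17.19837626])}
wrist {'camera_matrix': array([[312.58830122,   0.        , 255.00649951],
       [  0.        , 312.58830122, 192.17286854],
       [  0.        ,   0.        ,   1.        ]]), 'mount': array([[-4.97032314e-04, -9.65404678e-01, -2.60755747e-01,
         7.06743266e-02],
       [ 9.99999312e-01, -2.02829047e-04, -1.15518014e-03,
         7.77566016e-04],
       [ 1.06232747e-03, -2.60756142e-01,  9.65404115e-01,
        -1.49218381e-01],
       [ 0.00000000e+00,  0.00000000e+00,  0.00000000e+00,
         1.00000000e+00]])}
```

View pics/a.png

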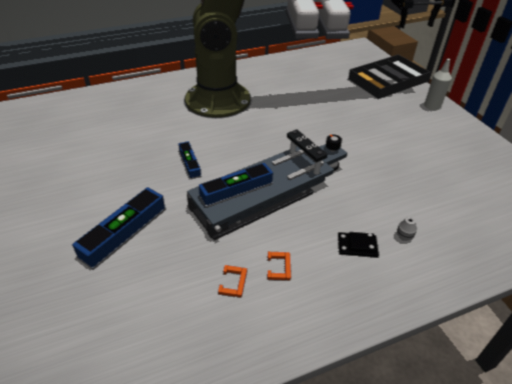

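View pics/b.png

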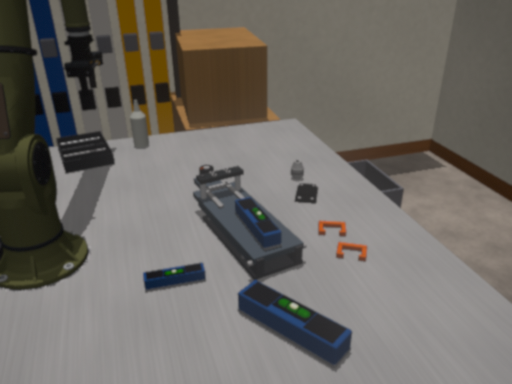

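Scene view: the middle-sized level lies on the bed at (235,182), the bar is at (307,145) and the knob at (334,142). The hinge end is at (205,215). The side view agrees: level (257,220), bar (220,175), knob (206,170).

```bash
cat > m.py <<'E'
from h import *
for n,roi in [('scene',(185,125,350,240)),('side',(185,160,305,285))]:
    f=np.load(f'{n}0.npz'); p,d,K,T=[f[k] for k in 'pdKT']; W=cloud(d,K,T)
    m=np.zeros(d.shape,bool); m[roi[1]:roi[3],roi[0]:roi[2]]=1
    Z=W[...,2]; h,e=np.histogram(Z[m&(Z>.01)],bins=np.arange(.01,.15,.004)); print(n,list(zip(np.round(e,3).tolist(),h.tolist())))
    def rect(mm,name):
        P=W[mm]; 
        r=cv2.minAreaRect((P[:,:2]*1000).astype(np.float32)); print(name,len(P),'c',np.round(r[0],1),'size',np.round(r[1],1),'ang',round(r[2],1),'z',np.round(np.percentile(P[:,2],[5,50,95]),4))
    hsv=cv2.cvtColor(p,cv2.COLOR_RGB2HSV)
    zb=0.06
    rect(m&(abs(Z-.06)<.006),'bed'); 
    for a,b,nm in [(.092,.106,'~level top/knob'),(.113,.135,'bar')]:
        c=(m&(Z>a)&(Z<b)).astype(np.uint8); k,l,s,_=cv2.connectedComponentsWithStats(c)
        for i in range(1,k):
            if s[i,4]>15: rect(l==i,nm+str(s[i,:4]))
    g=m&(hsv[...,1]>150)&(hsv[...,0]>45)&(hsv[...,0]<80)&(hsv[...,2]>60)
    if g.any(): print('green',np.round(np.nanmean(W[g],0),4),g.sum())
E
python3 m.py
```

```text
scene [(0.01, 584), (0.014, 113), (0.018, 60), (0.022, 140), (0.026, 326), (0.03, 235), (0.034, 77), (0.038, 33), (0.042, 116), (0.046, 192), (0.05, 201), (0.054, 958), (0.058, 2144), (0.062, 273), (0.066, 254), (0.07, 104), (0.074, 129), (0.078, 114), (0.082, 133), (0.086, 114), (0.09, 129), (0.094, 311), (0.098, 721), (0.102, 86), (0.106, 39), (0.11, 60), (0.114, 52), (0.118, 318), (0.122, 102), (0.126, 3), (0.13, 0), (0.134, 0), (0.138, 0), (0.142, 0)]
bed 3375 c [486.8 -11. ] size [133.3 444.5] ang 10.9 z [0.0559 0.059  0.0635]
~level top/knob[327 134  15  11] 122 c [450.1 177.3] size [37.5 40.1] ang 61.3 z [0.0924 0.096  0.0982]
~level top/knob[315 161   7   4] 16 c [521.6  88.8] size [15.7  8.2] ang 43.1 z [0.0934 0.0966 0.1004]
~level top/knob[199 163  75  35] 1037 c [ 506.9 -122.8] size [ 46.8 180.4] ang 6.1 z [0.0946 0.0994 0.1027]
bar[287 129  41  32] 496 c [468.1  82.9] size [128.7  36.9] ang 11.1 z [0.1147 0.1204 0.1244]
green [ 0.4607 -0.1391  0.0855] 82
side [(0.01, 710), (0.014, 126), (0.018, 128), (0.022, 154), (0.026, 233), (0.03, 177), (0.034, 61), (0.038, 57), (0.0
[... 258 characters left out ...]
 214), (0.122, 85), (0.126, 1), (0.13, 0), (0.134, 0), (0.138, 0), (0.142, 0)]
bed 2665 c [589.4  -8.1] size [368.8 439.5] ang 4.9 z [0.0564 0.0593 0.0637]
~level top/knob[199 165  15   7] 82 c [445.9 176.8] size [34.9 41.4] ang 58.0 z [0.0933 0.0965 0.0991]
~level top/knob[235 175   6   5] 19 c [517.   87.4] size [17.4  6.8] ang 15.4 z [0.093  0.0962 0.1005]
~level top/knob[200 184   6   4] 20 c [414.1  66.9] size [ 7.9 13.6] ang 67.4 z [0.0937 0.0974 0.1007]
~level top/knob[235 197  47  42] 819 c [ 503.6 -123.6] size [ 45.  183.1] ang 6.0 z [0.0945 0.0997 0.1027]
bar[196 166  48  17] 387 c [465.4  82.3] size [125.6  43.8] ang 10.3 z [0.114  0.1205 0.1246]
green [ 0.5086 -0.1333  0.1032] 22
```

Run:
```python
import cv2,numpy as np
a=cv2.imread('pics/a.png')[120:240,180:360]; b=cv2.imread('pics/b.png')[155:280,180:310]
a=cv2.resize(a,None,fx=4,fy=4,interpolation=3)[:, :]; b=cv2.resize(b,None,fx=4,fy=4,interpolation=3)
cv2.imwrite('pics/a2.png',a)
```

```text
(no output)
```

View pics/a2.png

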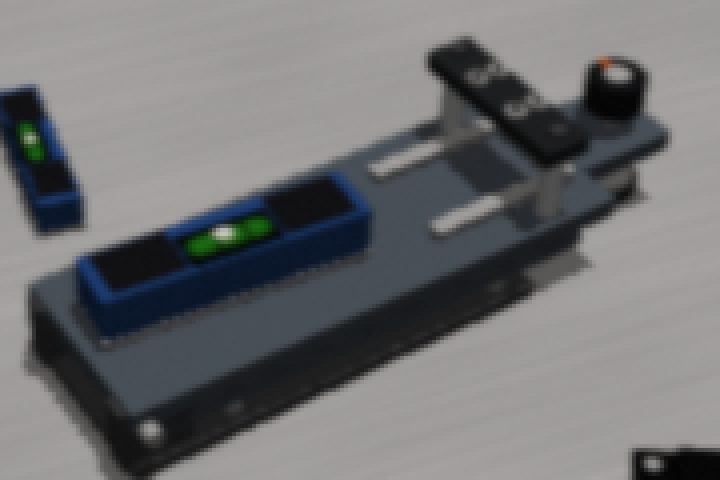

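The crop shows the bubble (white, about 225,232) near the vial's hinge side, rails starting ahead of the level, and the bar and knob past it. Two views agree on bed heading ≈101°, home ≈(0.480,0.016), knob ≈(0.448,0.177) and level centre ≈(0.505,-0.123) at heading ≈96°. Heights fit the text: 0.059 bed, 0.0995 level, 0.1205 bar, 0.096 knob top.

```bash
cat > plan.py <<'E'
from h import *
def plan(*wps):
    """wps: (x,y,z,yaw) m/deg; prints shift/turn per call from the measured pose"""
    T=pose(); p=T[:3,3].copy(); A=R.from_matrix(T[:3,:3]); print('now',np.round(p,4),np.round(A.as_euler('xyz',degrees=True),2))
    for w in wps:
        g=np.array(w[:3]); B=R.from_euler('xyz',[180,0,w[3]],degrees=True)
        rv=(A.inv()*B).as_rotvec(); dp=g-p; n=max(1,int(np.ceil(max(np.linalg.norm(dp)/.1,np.degrees(np.linalg.norm(rv))/34)-.02)))
        for i in range(n):
            s=A.inv().apply(dp/n); r=rv/n; print(np.round(s*10,3).tolist(),np.round(r/np.pi,4).tolist())
            p=p+dp/n; A=A*R.from_rotvec(r)
        print('->',w)
if __name__=='__main__':
    import sys; plan(*[tuple(map(float,a.split(','))) for a in sys.argv[1:]])
E
python3 plan.py .40,.31,.237,130 .48,.0,.237,101 .511,-.15,.237,96
```

```text
now [0.1556 0.6307 0.2357] [-179.92    0.    166.15]
[-0.628, -0.506, -0.002] [-0.0001, 0.0, 0.0402]
[-0.687, -0.423, -0.002] [-0.0001, 0.0, 0.0402]
[-0.735, -0.333, -0.002] [-0.0001, 0.0, 0.0402]
[-0.771, -0.238, -0.002] [-0.0001, 0.0, 0.0402]
[-0.794, -0.139, -0.002] [-0.0001, 0.0, 0.0402]
-> (0.4, 0.31, 0.237, 130.0)
[-0.722, -0.345, 0.0] [-0.0, -0.0, 0.0403]
[-0.76, -0.251, 0.0] [-0.0, -0.0, 0.0403]
[-0.786, -0.153, 0.0] [-0.0, -0.0, 0.0403]
[-0.799, -0.053, 0.0] [-0.0, -0.0, 0.0403]
-> (0.48, 0.0, 0.237, 101.0)
[-0.766, 0.009, 0.0] [-0.0, -0.0, 0.0139]
[-0.765, 0.042, 0.0] [-0.0, -0.0, 0.0139]
-> (0.511, -0.15, 0.237, 96.0)
```

Call:
jog_arm:
  motion:
    - [[-0.63,-0.51,0,0,0,0.04,0],[-0.63,-0.51,0,0,0,0.04,0],[-0.63,-0.51,0,0,0,0.04,0]]

```text
time_s: 0.45
tool_pos: [0.2097, 0.5627, 0.2366]
tool_rot: [-179.9, 0.2, 158.5]
force: [1.6, 0.2, -0.8]
grip_width: 0.0871
grasp_force: 0.0
```

Call:
jog_arm:
  motion:
    - [[-0.69,-0.42,0,0,0,0.04,0],[-0.69,-0.42,0,0,0,0.04,0],[-0.69,-0.42,0,0,0,0.04,0]]

```text
time_s: 0.75
tool_pos: [0.258, 0.4991, 0.2367]
tool_rot: [-180.0, 0.1, 151.3]
force: [0.6, -0.1, -0.0]
grip_width: 0.0872
grasp_force: 0.0
```

Call:
jog_arm:
  motion:
    - [[-0.74,-0.33,0,0,0,0.04,0],[-0.74,-0.33,0,0,0,0.04,0],[-0.74,-0.33,0,0,0,0.04,0]]

```text
time_s: 1.05
tool_pos: [0.3068, 0.4354, 0.2367]
tool_rot: [180.0, 0.1, 144.2]
force: [0.6, -0.7, -1.0]
grip_width: 0.0873
grasp_force: 0.0
```

Call:
jog_arm:
  motion:
    - [[-0.77,-0.24,0,0,0,0.04,0],[-0.77,-0.24,0,0,0,0.04,0],[-0.77,-0.24,0,0,0,0.04,0]]

```text
time_s: 1.35
tool_pos: [0.3549, 0.3717, 0.2368]
tool_rot: [180.0, 0.1, 137.0]
force: [0.3, 0.7, 0.6]
grip_width: 0.087
grasp_force: 0.0
```

Call:
jog_arm:
  motion:
    - [[-0.79,-0.14,0,0,0,0.04,0],[-0.79,-0.14,0,0,0,0.04,0],[-0.79,-0.14,0,0,0,0.04,0]]

```text
time_s: 1.65
tool_pos: [0.4031, 0.3082, 0.2367]
tool_rot: [180.0, 0.1, 129.9]
force: [0.5, -0.2, -0.3]
grip_width: 0.0873
grasp_force: 0.0
```

Call:
jog_arm:
  motion:
    - [[-0.72,-0.35,0,0,0,0.04,0],[-0.72,-0.35,0,0,0,0.04,0],[-0.72,-0.35,0,0,0,0.04,0]]

```text
time_s: 1.95
tool_pos: [0.4213, 0.2308, 0.2368]
tool_rot: [180.0, 0.0, 122.7]
force: [-0.4, 0.5, 0.5]
grip_width: 0.0867
grasp_force: 0.0
```

Call:
jog_arm:
  motion:
    - [[-0.76,-0.25,0,0,0,0.04,0],[-0.76,-0.25,0,0,0,0.04,0],[-0.76,-0.25,0,0,0,0.04,0]]

```text
time_s: 2.25
tool_pos: [0.4418, 0.1538, 0.2369]
tool_rot: [180.0, 0.0, 115.6]
force: [-0.0, -0.2, -0.0]
grip_width: 0.0872
grasp_force: 0.0
```

Call:
jog_arm:
  motion:
    - [[-0.79,-0.15,0,0,0,0.04,0],[-0.79,-0.15,0,0,0,0.04,0],[-0.79,-0.15,0,0,0,0.04,0]]

```text
time_s: 2.55
tool_pos: [0.4628, 0.0763, 0.237]
tool_rot: [179.9, 0.0, 108.4]
force: [-0.0, 0.5, 0.5]
grip_width: 0.0867
grasp_force: 0.0
```

Call:
jog_arm:
  motion:
    - [[-0.8,-0.05,0,0,0,0.04,0],[-0.8,-0.05,0,0,0,0.04,0],[-0.8,-0.05,0,0,0,0.04,0]]

```text
time_s: 2.85
tool_pos: [0.4836, -0.001, 0.2369]
tool_rot: [179.9, 0.1, 101.2]
force: [-0.5, 0.6, 0.5]
grip_width: 0.0872
grasp_force: 0.0
```

Call:
jog_arm:
  motion:
    - [[-0.77,0.01,0,0,0,0.014,0],[-0.77,0.01,0,0,0,0.014,0],[-0.77,0.01,0,0,0,0.014,0]]

```text
time_s: 3.15
tool_pos: [0.4996, -0.0758, 0.2368]
tool_rot: [180.0, 0.1, 98.7]
force: [-0.9, 0.8, -0.7]
grip_width: 0.087
grasp_force: 0.0
```

Call:
jog_arm:
  motion:
    - [[-0.77,0.04,0,0,0,0.014,0],[-0.77,0.04,0,0,0,0.014,0],[-0.77,0.04,0,0,0,0.014,0],[-0.77,0.04,0,0,0,0.014,0],[-0.77,0.04,0,0,0,0.014,0]]

```text
time_s: 3.65
tool_pos: [0.515, -0.1468, 0.2362]
tool_rot: [-180.0, -0.1, 96.6]
force: [-0.4, -0.4, -0.1]
grip_width: 0.0873
grasp_force: 0.0
```

Now I measure precisely with the wrist camera.

```bash
cat > w.py <<'E'
import sys
from h import *
p,d,K,T=shot('wrist'); np.savez(f'{sys.argv[1]}.npz',p=p,d=d,K=K,T=T); cv2.imwrite(f'pics/{sys.argv[1]}.png',p[...,::-1])
W=cloud(d,K,T); Z=W[...,2]
def rect(mm,name):
    P=W[mm]; r=cv2.minAreaRect((P[:,:2]*1000).astype(np.float32)); print(name,len(P),'c',np.round(r[0],1),'size',np.round(r[1],1),'ang',round(r[2],1),'z',np.round(np.percentile(P[:,2],[5,50,95]),4))
for a,b in [(.054,.0635),(.064,.071),(.0925,.104),(.114,.13)]:
    k,l,s,_=cv2.connectedComponentsWithStats(((Z>a)&(Z<b)).astype(np.uint8))
    for i in range(1,k):
        if s[i,4]>120: rect(l==i,f'{a} {s[i,:4]}')
E
python3 w.py w1
```

```text
0.054 [169   0 147 250] 21734 c [ 504.5 -101.6] size [130.3 256.1] ang 10.9 z [0.0592 0.0606 0.062 ]
0.064 [196   0  15  15] 200 c [450.2   7.2] size [12.1 11.4] ang 10.9 z [0.0653 0.068  0.0693]
0.0925 [224  54  52 195] 8593 c [ 506.9 -120.8] size [ 44.1 178.8] ang 6.0 z [0.0993 0.101  0.1025]
```

View pics/w1.png

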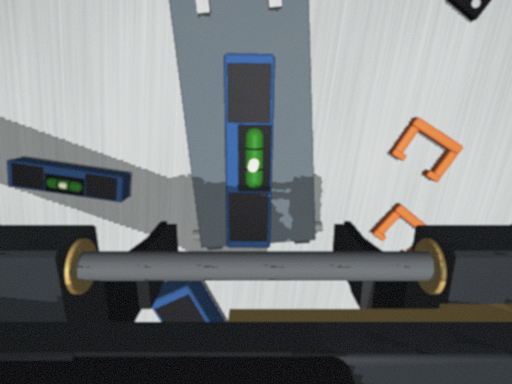

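The wrist view shows the level's near pad at (250,215), the bubble at (253,165), towards the hinge end, and the rail ends at (203,5) and (275,3). Level centre is (0.5069,-0.1208) at heading 96.0, bed heading is 100.9, and bed top is 0.0606. I'll go down to the rear pad now.

```bash
python3 plan.py .5129,-.1775,.15,96 .5129,-.1775,.083,96
```

```text
now [ 0.5149 -0.1472  0.2363] [-1.7999e+02 -8.0000e-02  9.6570e+01]
[-0.3, -0.054, 0.862] [-0.0, -0.0005, 0.0032]
-> (0.5129, -0.1775, 0.15, 96.0)
[-0.0, -0.0, 0.67] [-0.0, -0.0, -0.0]
-> (0.5129, -0.1775, 0.083, 96.0)
```

Call:
jog_arm:
  motion:
    - [[-0.3,-0.05,0.86,0,0,0.003,0],[-0.3,-0.05,0.86,0,0,0.003,0],[-0.3,-0.05,0.86,0,0,0.003,0],[-0.3,-0.05,0.86,0,0,0.003,0],[-0.3,-0.05,0.86,0,0,0.003,0]]

```text
time_s: 4.2
tool_pos: [0.5145, -0.1796, 0.1526]
tool_rot: [179.8, -0.0, 95.9]
force: [0.7, 0.8, 0.4]
grip_width: 0.087
grasp_force: 0.0
```

```bash
python3 plan.py .5129,-.1775,.083,96
```

```text
now [ 0.5145 -0.1796  0.1526] [179.81  -0.    95.88]
[0.023, -0.016, 0.696] [0.0011, -0.0, -0.0006]
-> (0.5129, -0.1775, 0.083, 96.0)
```

Call:
jog_arm:
  motion:
    - [[0.02,-0.02,0.4,0.001,0,0,0],[0.02,-0.02,0.69,0.001,0,0,0],[0.02,-0.02,0.69,0.001,0,0,0],[0.02,-0.02,0.69,0.001,0,0,0]]
  grip_force: 5

```text
time_s: 4.6
tool_pos: [0.5118, -0.1787, 0.0833]
tool_rot: [-179.9, 0.0, 95.8]
force: [0.7, 0.1, 0.7]
grip_width: 0.0871
grasp_force: 0.0
```

Call:
jog_arm:
  motion:
    - [[0,0,0,0,0,0,0.35],[0,0,0,0,0,0,0.45],[0,0,0,0,0,0,0.6],[0,0,0,0,0,0,0.6],[0,0,0,0,0,0,0.6]]

```text
time_s: 5.1
tool_pos: [0.5106, -0.1791, 0.0818]
tool_rot: [-179.8, -0.0, 95.8]
force: [0.8, 0.1, 0.0]
grip_width: 0.0551
grasp_force: 0.0
```

Call:
jog_arm:
  motion:
    - [[0,0,0,0,0,0,0.6],[0,0,0,0,0,0,0.6],[0,0,0,0,0,0,0.6]]

```text
time_s: 5.4
tool_pos: [0.5108, -0.1791, 0.0816]
tool_rot: [-179.9, 0.0, 95.8]
force: [1.4, 0.5, -1.1]
grip_width: 0.0441
grasp_force: 5.0
```

```bash
python3 w.py w2
```

```text
0.054 [116   0  91 252] 15563 c [ 463.  -126.8] size [ 40.6 134.3] ang 10.1 z [0.0596 0.0607 0.0618]
0.054 [305   0  77 252] 16488 c [ 552.1 -118.2] size [ 43.3 134.3] ang 10.6 z [0.0596 0.0607 0.0618]
0.0925 [181   0 150 252] 23830 c [ 507.2 -120.6] size [ 66.7 104.8] ang 4.5 z [0.0993 0.101  0.1026]
0.0925 [210 281  92  28] 2540 c [ 513.1 -192.8] size [44.1 17.5] ang 4.8 z [0.1001 0.1014 0.1024]
0.114 [180 281  25  28] 588 c [ 487.4 -180.9] size [ 5.3 21. ] ang 7.1 z [0.1161 0.1184 0.1285]
0.114 [307 281  23  28] 585 c [ 536.  -175.9] size [ 5.3 20.4] ang 5.4 z [0.1165 0.1182 0.1286]
```

```bash
python3 plan.py .5153,-.1576,.0813,100.9
```

```text
now [ 0.5108 -0.1791  0.0816] [-1.7986e+02  2.0000e-02  9.5760e+01]
[0.21, 0.066, 0.003] [-0.0008, 0.0, -0.0286]
-> (0.5153, -0.1576, 0.0813, 100.9)
```

Call:
jog_arm:
  motion:
    - [[0.04,0.013,0,0,0,-0.006,0.6],[0.08,0.026,0.001,0,0,-0.012,0.6],[0.13,0.04,0.002,0,0,-0.018,0.6],[0.17,0.053,0.002,0,0,-0.024,0.6],[0.21,0.066,0.003,0,0,-0.0286,0.6]]

```text
time_s: 5.95
tool_pos: [0.5151, -0.1577, 0.0815]
tool_rot: [-179.8, 0.0, 101.0]
force: [-0.0, -5.4, 1.9]
grip_width: 0.0441
grasp_force: 5.0
```

Call:
jog_arm:
  motion:
    - [[0,0,0,0,0,0,0.6],[0,0,0,0,0,0,0.6],[0,0,0,0,0,0,0.6]]

```text
time_s: 6.25
tool_pos: [0.5153, -0.1569, 0.0815]
tool_rot: [-179.9, -0.1, 100.9]
force: [-0.5, -3.1, 3.1]
grip_width: 0.0436
grasp_force: 5.0
```

```bash
python3 w.py w3
python3 - <<'E'
from h import *
print(np.round(env.get_obs()['force'],2))
E
```

```text
0.054 [121   0  86 252] 16310 c [ 459.5 -110.7] size [ 38.4 133.6] ang 10.9 z [0.0595 0.0606 0.0617]
0.054 [304   0  83 252] 15484 c [550.8 -93.3] size [ 36.3 133.4] ang 10.9 z [0.0594 0.0605 0.0616]
0.0925 [180   0 152 252] 23749 c [506.2 -98.6] size [ 66.8 105. ] ang 9.6 z [0.0991 0.1008 0.1025]
0.0925 [210 281  92  28] 2539 c [ 518.9 -170.2] size [43.9 16.9] ang 9.6 z [0.1    0.1013 0.1022]
0.114 [182 281  23  28] 590 c [ 492.3 -160.6] size [ 5.3 20.6] ang 11.0 z [0.1163 0.1182 0.1284]
0.114 [307 281  24  28] 587 c [ 540.2 -151.7] size [ 5.3 20.6] ang 10.8 z [0.1165 0.118  0.1283]
[ 0.73 -1.33  4.34]
```

View pics/w3.png

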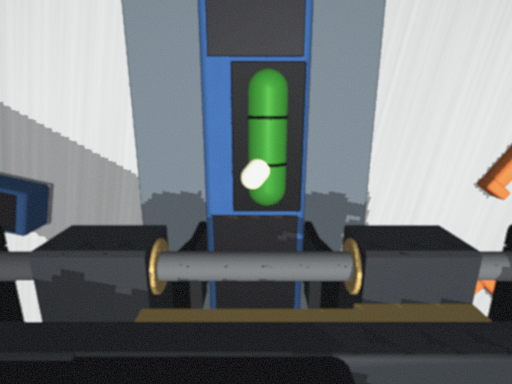

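Call:
jog_arm:
  motion:
    - [[0.04,0,0,0,0,-0.003,0.6],[0.08,0,0,0,0,-0.006,0.6],[0.1,0,0,0,0,-0.006,0.6],[0.1,0,0,0,0,-0.006,0.6]]

```text
time_s: 6.7
tool_pos: [0.5132, -0.1479, 0.0814]
tool_rot: [-179.8, 0.0, 102.0]
force: [0.8, -4.8, 2.8]
grip_width: 0.044
grasp_force: 5.0
```

```bash
cat > edge.py <<'E'
import sys
from h import *
p,d,K,T=shot('wrist'); cv2.imwrite(f'pics/{sys.argv[1]}.png',p[...,::-1]); np.savez(f'{sys.argv[1]}.npz',p=p,d=d,K=K,T=T)
W=cloud(d,K,T); Z=W[...,2]; Ti=np.linalg.inv(pose()); L=W@Ti[:3,:3].T+Ti[:3,3]
out={}
for nm,a,b in [('level',.095,.105),('bed',.054,.066)]:
    E=[]
    for r in range(5,215,3):
        c=np.where((Z[r]>a)&(Z[r]<b)&(abs(L[r,:,1])<(.03 if nm=='level' else .1)))[0]
        if len(c)>10: E.append([*L[r,c[0],:2],*L[r,c[-1],:2]])
    E=np.array(E)*1000
    for i,s in [(0,'L'),(2,'R')]:
        f=np.polyfit(E[:,i],E[:,i+1],1); y=E[:,i+1]; g=abs(y-np.polyval(f,E[:,i]))<1.5; f=np.polyfit(E[g,i],y[g],1)
        print(nm,s,'y at x=0 %.1f, x=80 %.1f, angle %.2f'%(f[1],np.polyval(f,80),np.degrees(np.arctan(f[0]))),g.sum())
o=env.get_obs(); print(np.round(o['tool_pos'],4),np.round(o['tool_rot'],2),np.round(o['force'],2),o['time_s'])
E
python3 edge.py w4
```

```text
level L y at x=0 -20.8, x=80 -20.6, angle 0.15 70
level R y at x=0 22.5, x=80 22.7, angle 0.10 70
bed L y at x=0 -63.9, x=80 -62.4, angle 1.13 70
bed R y at x=0 64.5, x=80 66.1, angle 1.14 70
[ 0.5132 -0.1478  0.0814] [-179.85   -0.    102.  ] [ 1.23 -3.33  2.67] 6.75
```

Call:
jog_arm:
  motion:
    - [[0.05,0,0,0,0,0.003,0.6],[0.1,0,0,0,0,0.006,0.6],[0.2,0.001,0,0,0,0.006,0.6],[0.3,0.002,0,0,0,0.006,0.6],[0.4,0.004,0,0,0,0.006,0.6]]

```text
time_s: 7.25
tool_pos: [0.5049, -0.1087, 0.0812]
tool_rot: [-179.8, 0.0, 100.9]
force: [0.5, -5.4, 2.1]
grip_width: 0.0439
grasp_force: 5.0
```

```bash
python3 edge.py w5
```

```text
level L y at x=0 -20.9, x=80 -20.7, angle 0.08 70
level R y at x=0 22.3, x=80 22.6, angle 0.25 70
bed L y at x=0 -63.3, x=80 -63.1, angle 0.13 70
bed R y at x=0 65.1, x=80 65.3, angle 0.14 70
[ 0.5046 -0.1066  0.081 ] [-1.7978e+02 -8.0000e-02  1.0098e+02] [-0.57 -3.25  3.58] 7.3
```

View pics/w5.png

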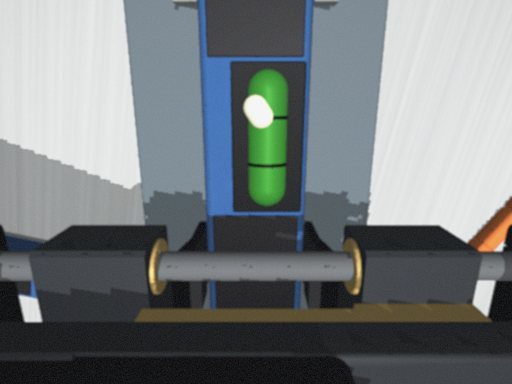

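Call:
jog_arm:
  motion:
    - [[0.1,0,0,0,0,0,0.6],[0.2,0,0,0,0,0,0.6],[0.3,0,0,0,0,0,0.6],[0.4,0,0,0,0,0,0.6],[0.5,0,0,0,0,0,0.6]]

```text
time_s: 7.8
tool_pos: [0.495, -0.0582, 0.0809]
tool_rot: [-179.8, -0.1, 100.9]
force: [0.6, -2.3, -0.6]
grip_width: 0.0438
grasp_force: 5.0
```

Call:
jog_arm:
  motion:
    - [[0.03,0,0,0,0,0,0.6],[0.06,0,0,0,0,0,0.6],[0.09,0,0,0,0,0,0.6],[0.09,0,0,0,0,0,0.6]]

```text
time_s: 8.2
tool_pos: [0.4934, -0.0497, 0.0809]
tool_rot: [-179.8, -0.1, 100.9]
force: [-0.3, -0.1, -2.5]
grip_width: 0.0441
grasp_force: 5.0
```

```bash
python3 edge.py w6
```

```text
level L y at x=0 -20.9, x=80 -20.7, angle 0.12 70
level R y at x=0 22.5, x=80 22.6, angle 0.10 70
bed L y at x=0 -62.9, x=80 -62.9, angle -0.01 70
bed R y at x=0 65.2, x=80 65.5, angle 0.20 70
[ 0.4934 -0.0497  0.0809] [-1.7976e+02 -1.0000e-01  1.0093e+02] [-0.71  0.7  -2.71] 8.25
```

Call:
jog_arm:
  motion:
    - [[0,0,0.006,0,0,0,0.6],[0,0,0.012,0,0,0,0.6],[0,0,0.012,0,0,0,0.6]]

```text
time_s: 8.55
tool_pos: [0.4936, -0.0496, 0.0805]
tool_rot: [-179.8, -0.1, 100.9]
force: [-3.9, 2.4, 4.6]
grip_width: 0.0439
grasp_force: 5.0
```

Call:
jog_arm:
  motion:
    - [[0.02,0,0,0,0,0,0.6],[0.04,0,0,0,0,0,0.6],[0.06,0,0,0,0,0,0.6],[0.06,0,0,0,0,0,0.6]]

```text
time_s: 8.95
tool_pos: [0.4937, -0.0463, 0.0805]
tool_rot: [-179.9, 0.1, 100.9]
force: [0.4, -4.1, 2.1]
grip_width: 0.0442
grasp_force: 5.0
```

Call:
jog_arm:
  motion:
    - [[0.02,0,0,0,0,0,0.6],[0.04,0,0,0,0,0,0.6],[0.04,0,0,0,0,0,0.6]]

```text
time_s: 9.25
tool_pos: [0.4929, -0.0415, 0.0805]
tool_rot: [-179.9, 0.1, 100.9]
force: [1.6, -5.6, 2.4]
grip_width: 0.044
grasp_force: 5.0
```

Call:
jog_arm:
  motion:
    - [[0.02,0,0,0,0,0,0.6],[0.04,0,0,0,0,0,0.6],[0.04,0,0,0,0,0,0.6]]

```text
time_s: 9.55
tool_pos: [0.4921, -0.0377, 0.0804]
tool_rot: [-179.9, 0.1, 100.9]
force: [1.4, -6.4, 1.6]
grip_width: 0.0438
grasp_force: 5.0
```

Call:
jog_arm:
  motion:
    - [[0.02,0,0,0,0,0,0.6],[0.04,0,0,0,0,0,0.6],[0.04,0,0,0,0,0,0.6]]

```text
time_s: 9.85
tool_pos: [0.4914, -0.0342, 0.0803]
tool_rot: [-179.9, 0.1, 100.9]
force: [1.1, -6.5, 0.1]
grip_width: 0.0441
grasp_force: 5.0
```

```bash
python3 edge.py w7
```

```text
level L y at x=0 -20.8, x=80 -20.9, angle -0.07 68
level R y at x=0 22.5, x=80 22.4, angle -0.05 68
bed L y at x=0 -63.9, x=80 -64.0, angle -0.05 68
bed R y at x=0 64.4, x=80 64.5, angle 0.03 68
[ 0.4914 -0.0342  0.0803] [-1.7992e+02  1.1000e-01  1.0089e+02] [ 1.23 -6.67  0.22] 9.9
```

Run:
```python
import cv2,numpy as np
a=cv2.imread('pics/w6.png')[0:240,180:330]; b=cv2.imread('pics/w7.png')[0:240,120:400]
from h import *
p,d,K,T=shot('scene'); np.savez('scene1.npz',p=p,d=d,K=K,T=T); c=cv2.resize(p[110:240,190:360,::-1],None,fx=2.5,fy=2.5,interpolation=3)
h=max(480,c.shape[0]); im=np.zeros((600,800,3),np.uint8)
im[:240,:150]=a; im[:240,160:440]=b; im[250:250+c.shape[0],:c.shape[1]]=c
cv2.imwrite('pics/cmp.png',im)
```

```text
(no output)
```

View pics/cmp.png

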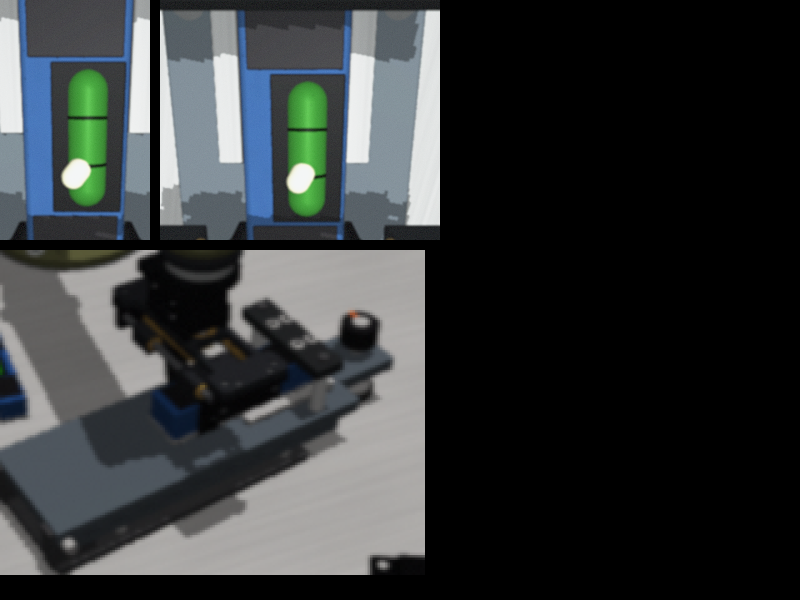

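The level slipped about 12 px (≈5 mm) in the jaws, so its front end has met the stop. It sits between the rails, which show white on both sides. I'll release it, rise, and measure the bubble unpressed.

Call:
jog_arm:
  motion:
    - [[0,0,0,0,0,0,0.3],[0,0,0,0,0,0,0.2],[0,0,0,0,0,0,0.2]]

```text
time_s: 10.25
tool_pos: [0.4902, -0.0317, 0.0798]
tool_rot: [-179.8, -0.1, 101.0]
force: [0.2, -0.4, 0.2]
grip_width: 0.0604
grasp_force: 0.0
```

Call:
jog_arm:
  motion:
    - [[0,0,-0.3,0,0,0,0.2],[0,0,-0.6,0,0,0,0.2],[0,0,-0.6,0,0,0,0.2],[0,0,-0.6,0,0,0,0.2],[0,0,-0.6,0,0,0,0.2]]

```text
time_s: 10.75
tool_pos: [0.4899, -0.0324, 0.1391]
tool_rot: [-179.7, -0.0, 100.9]
force: [0.7, 0.7, -0.4]
grip_width: 0.0696
grasp_force: 0.0
```

Call:
jog_arm:
  motion:
    - [[0,0,0,0,0,0,0.2],[0,0,0,0,0,0,0.2],[0,0,0,0,0,0,0.2],[0,0,0,0,0,0,0.2],[0,0,0,0,0,0,0.2]]

```text
time_s: 11.25
tool_pos: [0.4907, -0.0329, 0.14]
tool_rot: [-179.8, -0.0, 100.9]
force: [-0.8, 0.2, 0.1]
grip_width: 0.0694
grasp_force: 0.0
```

```bash
cat > bub.py <<'E'
import sys
from h import *
p,d,K,T=shot('wrist'); cv2.imwrite(f'pics/{sys.argv[1]}.png',p[...,::-1]); np.savez(f'{sys.argv[1]}.npz',p=p,d=d,K=K,T=T)
hsv=cv2.cvtColor(p,cv2.COLOR_RGB2HSV); W=cloud(d,K,T); u=np.array([-.1891,.982,0]); x=np.array([.982,.1891,0])
H,S,V=hsv[...,0],hsv[...,1],hsv[...,2]
g=((H>45)&(H<75)&(S>120)&(V>60)).astype(np.uint8)
k,l,s,c=cv2.connectedComponentsWithStats(cv2.morphologyEx(g,cv2.MORPH_CLOSE,np.ones((15,15))))
i=1+np.argmax(s[1:,4]); x0,y0,w,h=s[i,:4]; print('vial box',x0,y0,w,h)
roi=np.zeros(g.shape,bool); roi[max(0,y0-6):y0+h+6,max(0,x0-8):x0+w+8]=1
b=roi&(V>200)&(S<90); k,l,s,c=cv2.connectedComponentsWithStats(b.astype(np.uint8)); i=1+np.argmax(s[1:,4]); B=l==i
ln=np.zeros_like(B); cc=slice(x0+w//3,x0+w-w//6); ln[y0+6:y0+h-6,cc]=(V[y0+6:y0+h-6,cc]<60)
def st(m,n): P=W[m]; a=P@u; print(n,'px',np.round(np.argwhere(m).mean(0)[::-1],1),'n',m.sum(),'along %.1f..%.1f mid %.2f across %.1f z %.4f'%(np.nanmin(a)*1e3,np.nanmax(a)*1e3,np.nanmean(a)*1e3,np.nanmean(P@x)*1e3,np.nanmedian(P[:,2])))
st(B,'bubble')
k,l,s,c=cv2.connectedComponentsWithStats(ln.astype(np.uint8))
for i in range(1,k):
    if s[i,4]>4: st(l==i,'line')
G=roi&(g>0); st(G,'green')
# bubble by ray at its top's height and line midpoints
r=np.argwhere(B); q=ray((r[:,1].min()+r[:,1].max())/2,(r[:,0].min()+r[:,0].max())/2,K,T,.0606+.0475); print('bubble ray along %.1f'%(q@u*1e3))
o=env.get_obs(); print(np.round(o['tool_pos'],4),np.round(o['tool_rot'],2),np.round(o['force'],2),o['time_s'],np.round(o['qpos'],1))
E
python3 bub.py v1
```

```text
vial box 252 93 26 94
bubble px [262.3 153.3] n 300 along -86.0..-73.4 mid -79.35 across 480.5 z 0.1064
green px [264.8 136.2] n 1854 along -100.4..-45.3 mid -70.06 across 482.0 z 0.1036
bubble ray along -79.2
[ 0.4907 -0.0328  0.14  ] [-1.7982e+02 -2.0000e-02  1.0091e+02] [-0.07  0.37 -0.77] 11.3 [-36.4   3.2  38.5 113.2  -2.2  64.5  14. ]
```

View pics/v1.png

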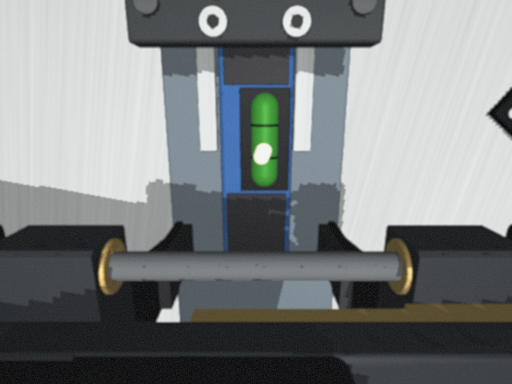

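The view shows the vial at rows 93–187 with lines at rows ≈125 and ≈157. The bubble is at (262,153), towards the hinge end. The level is between the rails, with its front end under the bar.

Run:
```python
from h import *
f=np.load('v1.npz'); p,d,K,T=[f[k] for k in 'pdKT']; u=np.array([-.1891,.982,0]); x=np.array([.982,.1891,0])
V=p.max(2).astype(int); G=p[...,1].astype(int)
print('rows G col 268..272', [(r,int(G[r,266:273].mean())) for r in list(range(118,132))+list(range(150,163))])
A=lambda r,z,c=268: ray(c,r,K,T,z)@u*1e3
blue=(p[...,2].astype(int)-p[...,0])
print('blue col 246', [r for r in range(60,215) if blue[r,270]>60])
for z in (.1006,.104,.1081): print(z,'lines',[round(A(r,z),1) for r in (124.5,157)],'recess',[round(A(r,.1006),1) for r in (87,190)])
Wc=cloud(d,K,T); Z=Wc[...,2]; m=(Z>.114)&(Z<.13); m[60:]=0
P=Wc[m]; print('bar near edge along',np.percentile(P@u*1e3,[1,99]),'across mid',np.mean(np.percentile(P@x*1e3,[.5,99.5])),'z',np.median(P[:,2]))
```

```text
rows G col 268..272 [(118, 168), (119, 168), (120, 168), (121, 167), (122, 167), (123, 153), (124, 115), (125, 76), (126, 99), (127, 142), (128, 163), (129, 168), (130, 168), (131, 167), (150, 230), (151, 229), (152, 226), (153, 223), (154, 218), (155, 213), (156, 199), (157, 174), (158, 159), (159, 170), (160, 182), (161, 182), (162, 174)]
blue col 246 [85, 86, 87, 191, 192]
0.1006 lines [np.float64(-63.1), np.float64(-82.4)] recess [np.float64(-42.1), np.float64(-103.1)]
0.104 lines [np.float64(-62.9), np.float64(-81.9)] recess [np.float64(-42.1), np.float64(-103.1)]
0.1081 lines [np.float64(-62.7), np.float64(-81.2)] recess [np.float64(-42.1), np.float64(-103.1)]
bar near edge along [-22.96624225  -4.00520888] across mid 476.33159024191673 z 0.12170121404429438
```

```bash
python3 plan.py .4907,-.0328,.20,101 .4506,.1807,.19,160
```

```text
now [ 0.4907 -0.0328  0.14  ] [-1.7982e+02 -2.0000e-02  1.0091e+02]
[0.001, -0.002, -0.6] [-0.001, -0.0001, -0.0005]
-> (0.4907, -0.0328, 0.2, 101.0)
[0.724, 0.005, 0.033] [0.0, 0.0, -0.1093]
[0.68, 0.248, 0.033] [0.0, 0.0, -0.1093]
[0.557, 0.462, 0.033] [0.0, 0.0, -0.1093]
-> (0.4506, 0.1807, 0.19, 160.0)
```

Call:
jog_arm:
  motion:
    - [[0,0,-0.6,-0.001,0,0,0.2],[0,0,-0.6,-0.001,0,0,0.2]]

```text
time_s: 11.5
tool_pos: [0.4933, -0.0331, 0.2042]
tool_rot: [179.6, -0.0, 100.9]
force: [0.6, 0.5, 0.7]
grip_width: 0.0693
grasp_force: 0.0
```

Call:
jog_arm:
  motion:
    - [[0.72,0,0.03,0,0,-0.11,0.2],[0.72,0,0.03,0,0,-0.11,0.2],[0.72,0,0.03,0,0,-0.11,0.2]]

```text
time_s: 11.8
tool_pos: [0.4766, 0.0421, 0.197]
tool_rot: [179.9, -0.1, 121.3]
force: [0.1, -0.6, -0.3]
grip_width: 0.0699
grasp_force: 0.0
```

Call:
jog_arm:
  motion:
    - [[0.68,0.25,0.03,0,0,-0.11,0.2],[0.68,0.25,0.03,0,0,-0.11,0.2],[0.68,0.25,0.03,0,0,-0.11,0.2]]

```text
time_s: 12.1
tool_pos: [0.463, 0.1133, 0.1939]
tool_rot: [179.9, -0.1, 141.1]
force: [-0.2, -0.7, 0.1]
grip_width: 0.07
grasp_force: 0.0
```

Call:
jog_arm:
  motion:
    - [[0.56,0.46,0.03,0,0,-0.11,0.2],[0.56,0.46,0.03,0,0,-0.11,0.2],[0.56,0.46,0.03,0,0,-0.11,0.2],[0.56,0.46,0.03,0,0,-0.11,0.2],[0.56,0.46,0.03,0,0,-0.11,0.2]]

```text
time_s: 12.6
tool_pos: [0.4503, 0.1797, 0.1911]
tool_rot: [180.0, 0.0, 160.2]
force: [1.0, -0.1, -0.3]
grip_width: 0.0693
grasp_force: 0.0
```

Run:
```python
from h import *
p,d,K,T=shot('wrist'); cv2.imwrite('pics/k1.png',p[...,::-1]); W=cloud(d,K,T); Z=W[...,2]
m=((Z>.0885)&(Z<.103)).astype(np.uint8); k,l,s,_=cv2.connectedComponentsWithStats(m)
for i in range(1,k):
    if s[i,4]>100:
        P=W[l==i]; c,r=cv2.minEnclosingCircle((P[:,:2]*1000).astype(np.float32)); print(s[i],np.round(c,1),round(r,1),np.round(np.percentile(P[:,:2],[1,99],axis=0).mean(0)*1e3,1),'z',np.round(np.percentile(P[:,2],[5,50,95]),4))
o=env.get_obs(); print(np.round(o['tool_pos'],4),np.round(o['tool_rot'],2),np.round(o['force'],2),o['time_s'],np.round(o['qpos'],1))
```

```text
[ 230  171   51   51 1960] [450.4 180.4] 21.2 [449.7 180.5] z [0.0948 0.0976 0.0989]
[153 219  20  21 228] [449.1  96.9] 8.4 [449.9  98. ] z [0.0898 0.0985 0.1005]
[0.4503 0.1796 0.1912] [179.97   0.   160.18] [-0.09  0.62  0.21] 12.65 [-50.8  -0.9  25.9 110.3   0.4  70.5  45.1]
```

View pics/k1.png

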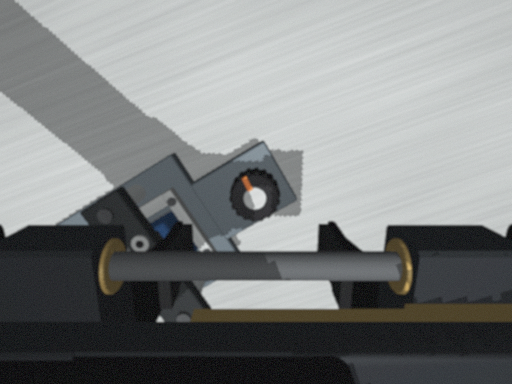

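Call:
jog_arm:
  motion:
    - [[0.004,0.007,0.4,0,0,0,0.2],[0.004,0.007,0.8,0,0,0,0.2],[0.004,0.007,0.8,0,0,0,0.2]]
  grip_force: 25

```text
time_s: 12.95
tool_pos: [0.4464, 0.1785, 0.1069]
tool_rot: [-179.6, -0.3, 160.2]
force: [-1.1, -0.5, -0.3]
grip_width: 0.0696
grasp_force: 0.0
```

Call:
jog_arm:
  motion:
    - [[0,0,0.15,0,0,0,0.2],[0,0,0.26,0,0,0,0.2],[0,0,0.26,0,0,0,0.2]]

```text
time_s: 13.25
tool_pos: [0.4497, 0.1806, 0.0851]
tool_rot: [-180.0, -0.0, 160.3]
force: [0.0, 0.2, -0.0]
grip_width: 0.0699
grasp_force: 0.0
```

Call:
jog_arm:
  motion:
    - [[0,0,0,0,0,0,0.4],[0,0,0,0,0,0,0.6],[0,0,0,0,0,0,0.7],[0,0,0,0,0,0,0.7],[0,0,0,0,0,0,0.7]]

```text
time_s: 13.75
tool_pos: [0.4499, 0.1798, 0.0853]
tool_rot: [-179.9, 0.0, 160.3]
force: [-0.8, -3.1, 2.8]
grip_width: 0.0396
grasp_force: 25.0
```

Call:
jog_arm:
  motion:
    - [[0,0,0,0,0,0,0.7],[0,0,0,0,0,0,0.7]]

```text
time_s: 13.95
tool_pos: [0.4499, 0.1798, 0.0852]
tool_rot: [-179.9, -0.0, 160.3]
force: [-0.9, -5.3, 3.4]
grip_width: 0.0394
grasp_force: 25.0
```

Call:
jog_arm:
  motion:
    - [[0,0,0,0,0,0.045,0.7],[0,0,0,0,0,0.09,0.7],[0,0,0,0,0,0.136,0.7],[0,0,0,0,0,0.182,0.7],[0,0,0,0,0,0.228,0.7]]

```text
time_s: 14.45
tool_pos: [0.4499, 0.1798, 0.0852]
tool_rot: [-179.9, 0.0, 118.9]
force: [-1.3, -5.0, 3.8]
grip_width: 0.0395
grasp_force: 25.0
```

Call:
jog_arm:
  motion:
    - [[0,0,0,0,0,0.045,0.7],[0,0,0,0,0,0.09,0.7],[0,0,0,0,0,0.136,0.7],[0,0,0,0,0,0.182,0.7],[0,0,0,0,0,0.228,0.7]]

```text
time_s: 14.95
tool_pos: [0.4497, 0.1798, 0.0852]
tool_rot: [-179.9, 0.1, 77.8]
force: [0.5, -6.0, 4.0]
grip_width: 0.0393
grasp_force: 25.0
```

Call:
jog_arm:
  motion:
    - [[0,0,0,0,0,0.045,0.7],[0,0,0,0,0,0.09,0.7],[0,0,0,0,0,0.136,0.7],[0,0,0,0,0,0.182,0.7],[0,0,0,0,0,0.228,0.7]]

```text
time_s: 15.45
tool_pos: [0.4498, 0.1798, 0.0851]
tool_rot: [180.0, 0.1, 36.8]
force: [0.4, -5.6, 2.8]
grip_width: 0.0393
grasp_force: 25.1
```

Call:
jog_arm:
  motion:
    - [[0,0,0,0,0,0,0.7],[0,0,0,0,0,0,0.7],[0,0,0,0,0,0,0.7]]

```text
time_s: 15.75
tool_pos: [0.4497, 0.1798, 0.0851]
tool_rot: [-180.0, 0.1, 37.1]
force: [-0.5, -6.4, 3.0]
grip_width: 0.0399
grasp_force: 25.1
```

Call:
jog_arm:
  motion:
    - [[0,0,0,0,0,0,0.4],[0,0,0,0,0,0,0.25],[0,0,0,0,0,0,0.25],[0,0,0,0,0,0,0.25]]

```text
time_s: 16.15
tool_pos: [0.4499, 0.1817, 0.0852]
tool_rot: [-180.0, -0.0, 37.2]
force: [-0.7, -0.6, -0.0]
grip_width: 0.0612
grasp_force: 0.0
```

Call:
jog_arm:
  motion:
    - [[0,0,-0.4,0,0,0,0.25],[0,0,-0.8,0,0,0,0.25],[0,0,-1.0,0,0,0,0.25],[0,0,-1.0,0,0,0,0.25]]

```text
time_s: 16.55
tool_pos: [0.4519, 0.1824, 0.1885]
tool_rot: [-180.0, -0.4, 37.2]
force: [-1.0, 0.0, 0.5]
grip_width: 0.065
grasp_force: 0.0
```

```bash
python3 plan.py .4926,-.0373,.185,101 .4926,-.0373,.13,101
python3 - <<'E'
from h import *
p,d,K,T=shot('wrist'); cv2.imwrite('pics/k2.png',p[...,::-1])
E
```

```text
now [0.4519 0.1824 0.1885] [-179.97   -0.41   37.22]
[-0.335, 0.665, 0.009] [0.0004, -0.0007, -0.1181]
[-0.553, 0.498, 0.009] [0.0004, -0.0007, -0.1181]
[-0.696, 0.264, 0.01] [0.0004, -0.0007, -0.1181]
-> (0.4926, -0.0373, 0.185, 101.0)
[-0.0, 0.0, 0.55] [0.0, 0.0, -0.0]
-> (0.4926, -0.0373, 0.13, 101.0)
```

Call:
jog_arm:
  motion:
    - [[-0.34,0.66,0,0,0,-0.118,1],[-0.34,0.66,0,0,0,-0.118,1],[-0.34,0.66,0,0,0,-0.118,1]]
  grip_force: 20

```text
time_s: 16.9
tool_pos: [0.4625, 0.1032, 0.1836]
tool_rot: [-180.0, 0.1, 58.3]
force: [0.3, 0.4, 0.5]
grip_width: 0.0489
grasp_force: 0.0
```

Call:
jog_arm:
  motion:
    - [[-0.55,0.5,0,0,0,-0.118,1],[-0.55,0.5,0,0,0,-0.118,1],[-0.55,0.5,0,0,0,-0.118,1]]

```text
time_s: 17.2
tool_pos: [0.4762, 0.0298, 0.1837]
tool_rot: [-179.9, 0.1, 79.6]
force: [-0.1, 1.0, 0.0]
grip_width: 0.0252
grasp_force: 0.0
```

Call:
jog_arm:
  motion:
    - [[-0.7,0.26,0.01,0,0,-0.118,1],[-0.7,0.26,0.01,0,0,-0.118,1],[-0.7,0.26,0.01,0,0,-0.118,1],[-0.7,0.26,0.01,0,0,-0.118,1],[-0.7,0.26,0.01,0,0,-0.118,1]]

```text
time_s: 17.7
tool_pos: [0.4889, -0.0379, 0.183]
tool_rot: [-179.9, -0.0, 100.8]
force: [-0.2, -0.1, 0.2]
grip_width: 0.0007
grasp_force: 0.0
```

```bash
python3 plan.py .4926,-.0373,.13,101
```

```text
now [ 0.4889 -0.0379  0.183 ] [-1.7990e+02 -3.0000e-02  1.0081e+02]
[-0.001, 0.039, 0.53] [-0.0006, -0.0001, -0.001]
-> (0.4926, -0.0373, 0.13, 101.0)
```

Call:
jog_arm:
  motion:
    - [[0,0.04,0.4,0,0,-0.001,1],[0,0.04,0.53,0,0,-0.001,1],[0,0.04,0.53,0,0,-0.001,1],[0,0.04,0.53,0,0,-0.001,1],[0,0.04,0.53,0,0,-0.001,1]]

```text
time_s: 18.2
tool_pos: [0.4943, -0.0377, 0.1322]
tool_rot: [179.9, -0.0, 101.1]
force: [0.5, -0.0, 0.0]
grip_width: 0.0005
grasp_force: 0.0
```

```bash
sed -i 's/roi\[max(0,y0-6)/roi[max(0,y0-6)/' bub.py
cat >> bub.py <<'E'
A=lambda r,z,c: ray(c,r,K,T,z)@u*1e3
G=p[...,1].astype(int); cols=slice(x0+w-9,x0+w-4); prof=cv2.GaussianBlur(G[:,cols].mean(1).astype(np.float32)[:,None],(1,3),0)[:,0]
mins=[r for r in range(y0+12,y0+h-12) if prof[r]==prof[r-4:r+5].min() and prof[r]<prof[r-6:r+7].max()-25]
print('line rows',mins,'along@.104',[round(A(r,.104,x0+w-6),1) for r in mins])
E
python3 bub.py v2
```

```text
vial box 247 82 28 100
bubble px [259.9 128.8] n 344 along -76.3..-64.3 mid -70.05 across 481.5 z 0.1080
green px [260.1 132.1] n 2071 along -100.6..-45.4 mid -72.44 across 481.7 z 0.1051
bubble ray along -70.1
[ 0.4944 -0.0377  0.1323] [ 1.7988e+02 -4.0000e-02  1.0109e+02] [ 0.   -0.16  0.33] 18.25 [-47.5   4.8  51.4 113.7  -4.2  63.3  16.8]
line rows [117, 151] along@.104 [np.float64(-63.9), np.float64(-82.7)]
```

Call:
jog_arm:
  motion:
    - [[-0.01,-0.015,0.06,0,0,0,1],[-0.01,-0.015,0.12,0,0,0,1],[-0.01,-0.015,0.15,0,0,0,1],[-0.01,-0.015,0.165,0,0,0,1],[-0.01,-0.015,0.165,0,0,0,1]]

```text
time_s: 18.75
tool_pos: [0.4919, -0.0392, 0.1147]
tool_rot: [-179.9, -0.0, 101.1]
force: [-1.6, 0.5, 2.3]
grip_width: 0.0007
grasp_force: 1.3
```

Call:
jog_arm:
  motion:
    - [[0,0,0.005,0,0,0,1],[0,0,0.01,0,0,0,1],[0,0,0.01,0,0,0,1]]

```text
time_s: 19.05
tool_pos: [0.4921, -0.039, 0.1143]
tool_rot: [-180.0, -0.1, 101.1]
force: [-4.7, 1.3, 9.8]
grip_width: 0.0004
grasp_force: 4.5
```

Call:
jog_arm:
  motion:
    - [[0,0,0,0,0,0,1],[0,0,0,0,0,0,1],[0,0,0,0,0,0,1],[0,0,0,0,0,0,1],[0,0,0,0,0,0,1]]

```text
time_s: 19.55
tool_pos: [0.4921, -0.039, 0.1143]
tool_rot: [-180.0, -0.1, 101.1]
force: [-5.7, 0.2, 9.5]
grip_width: 0.0002
grasp_force: 4.5
```

Call:
jog_arm:
  motion:
    - [[0,0,0,0,0,0,1],[0,0,0,0,0,0,1],[0,0,0,0,0,0,1],[0,0,0,0,0,0,1],[0,0,0,0,0,0,1]]

```text
time_s: 20.05
tool_pos: [0.4921, -0.039, 0.1143]
tool_rot: [-180.0, -0.1, 101.1]
force: [-4.6, 0.4, 8.7]
grip_width: 0.0006
grasp_force: 4.5
```

```bash
python3 bub.py v3; python3 bub.py v4|tail -3
```

```text
vial box 251 77 32 111
bubble px [266.7 135.4] n 429 along -79.4..-67.0 mid -72.99 across 482.2 z 0.1073
green px [266.2 131. ] n 2514 along -100.7..-45.3 mid -71.51 across 482.0 z 0.1045
bubble ray along -73.0
[ 0.4921 -0.039   0.1143] [-1.7996e+02 -7.0000e-02  1.0109e+02] [-3.44  1.6   8.32] 20.1 [-46.9   6.3  51.4 114.9  -5.7  61.4  18.2]
line rows [116, 154] along@.104 [np.float64(-63.7), np.float64(-82.6)]
bubble ray along -73.0
[ 0.4921 -0.039   0.1143] [-1.7997e+02 -7.0000e-02  1.0110e+02] [-3.75  0.06  8.5 ] 20.15 [-46.9   6.3  51.4 114.9  -5.7  61.4  18.2]
line rows [116, 154] along@.104 [np.float64(-63.8), np.float64(-82.7)]
```

Call:
jog_arm:
  motion:
    - [[0,-0.005,0.02,0,0,0,1],[0,-0.005,0.02,0,0,0,1],[0,-0.005,0.02,0,0,0,1],[0,-0.005,0.02,0,0,0,1],[0,-0.005,0.02,0,0,0,1]]

```text
time_s: 20.65
tool_pos: [0.4923, -0.0389, 0.1137]
tool_rot: [180.0, -0.1, 101.1]
force: [-7.7, 1.6, 19.9]
grip_width: 0.0003
grasp_force: 9.9
```

Call:
jog_arm:
  motion:
    - [[0,0,0,0,0,0,1],[0,0,0,0,0,0,1],[0,0,0,0,0,0,1],[0,0,0,0,0,0,1],[0,0,0,0,0,0,1]]

```text
time_s: 21.15
tool_pos: [0.4923, -0.0389, 0.1137]
tool_rot: [180.0, -0.1, 101.1]
force: [-7.1, 1.2, 19.0]
grip_width: 0.0006
grasp_force: 9.8
```

```bash
python3 bub.py v5
python3 - <<'E'
from h import *
u=np.array([-.1891,.982,0])
f=np.load('w7.npz'); K,T=f['K'],f['T']; G=f['p'][...,1].astype(int)
for r0 in (129,177):
    r=r0-6+np.argmin(G[r0-6:r0+7,435-160:440-160+0+2].mean(1)) if 0 else r0
    print('w7 line along',ray(435-40,r,K,T,.104)@u*1e3, ray(307-40,r,K,T,.104)@u*1e3)
f=np.load('v5.npz'); K,T=f['K'],f['T']; W=cloud(f['d'],K,T); Z=W[...,2]; m=(Z>.114)&(Z<.13); m[60:]=0
if m.sum()>50: print('bar near edge',np.percentile(W[m]@u*1e3,1))
print([np.round(env.get_obs()['force'],1).tolist() for _ in range(3)])
E
```

```text
vial box 251 77 32 111
bubble px [265.6 143.3] n 416 along -83.4..-70.8 mid -76.78 across 481.9 z 0.1068
green px [266.6 129.5] n 2551 along -100.7..-45.1 mid -70.65 across 482.4 z 0.1039
bubble ray along -76.7
[ 0.4923 -0.0389  0.1137] [ 1.7998e+02 -1.3000e-01  1.0110e+02] [-7.38  1.87 19.12] 21.2 [-46.9   6.4  51.4 114.9  -5.8  61.3  18.3]
line rows [116, 131, 154] along@.104 [np.float64(-63.6), np.float64(-70.9), np.float64(-82.4)]
w7 line along -63.00581972564584 -62.97755273873898
w7 line along -82.33528458629382 -82.32509536794872
bar near edge -23.25698647508414
[[-7.4, 1.9, 19.1], [-7.4, 1.9, 19.1], [-7.4, 1.9, 19.1]]
```

View pics/v5.png

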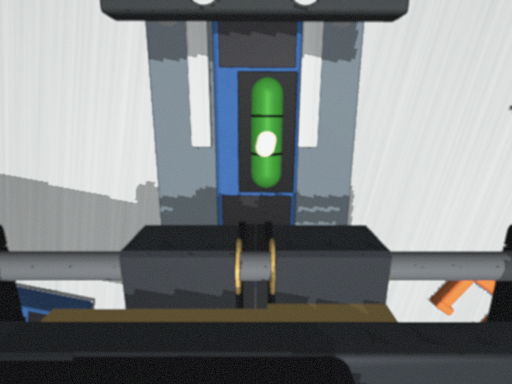

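At ~19 N the bubble (266,143) moved towards the hinge end. I'll ease back to about 10 N.

Call:
jog_arm:
  motion:
    - [[0,0,-0.018,0,0,0,1],[0,0,-0.018,0,0,0,1],[0,0,-0.018,0,0,0,1],[0,0,-0.018,0,0,0,1],[0,0,-0.018,0,0,0,1]]

```text
time_s: 21.7
tool_pos: [0.4921, -0.0391, 0.1143]
tool_rot: [180.0, -0.1, 101.1]
force: [-3.1, -0.0, 9.2]
grip_width: 0.0007
grasp_force: 4.5
```

Call:
jog_arm:
  motion:
    - [[0,0,0,0,0,0,1],[0,0,0,0,0,0,1],[0,0,0,0,0,0,1],[0,0,0,0,0,0,1],[0,0,0,0,0,0,1]]

```text
time_s: 22.2
tool_pos: [0.4921, -0.0391, 0.1143]
tool_rot: [180.0, -0.1, 101.1]
force: [-3.2, 0.7, 8.4]
grip_width: 0.0007
grasp_force: 4.5
```

```bash
python3 bub.py v6
```

```text
vial box 251 77 32 111
bubble px [266.5 135.8] n 432 along -80.0..-67.0 mid -73.23 across 482.1 z 0.1073
line px [274.5 154. ] n 6 along -82.7..-82.5 mid -82.53 across 486.3 z 0.1053
green px [266.1 131.1] n 2520 along -100.9..-45.3 mid -71.56 across 481.9 z 0.1046
bubble ray along -73.2
[ 0.492  -0.0391  0.1143] [ 1.7998e+02 -6.0000e-02  1.0110e+02] [-3.05  0.65  9.23] 22.25 [-46.9   6.3  51.4 114.9  -5.7  61.3  18.2]
line rows [116, 154] along@.104 [np.float64(-63.8), np.float64(-82.7)]
```

Call:
jog_arm:
  motion:
    - [[0,0,0.001,0,0,0,1],[0,0,0.001,0,0,0,1],[0,0,0.001,0,0,0,1],[0,0,0.001,0,0,0,1],[0,0,0.001,0,0,0,1]]

```text
time_s: 22.75
tool_pos: [0.4921, -0.0391, 0.1143]
tool_rot: [180.0, -0.1, 101.1]
force: [-3.7, 0.5, 9.2]
grip_width: 0.0004
grasp_force: 4.8
```

Call:
jog_arm:
  motion:
    - [[0,0,0,0,0,0,1],[0,0,0,0,0,0,1],[0,0,0,0,0,0,1],[0,0,0,0,0,0,1],[0,0,0,0,0,0,1]]

```text
time_s: 23.25
tool_pos: [0.4921, -0.039, 0.1142]
tool_rot: [180.0, -0.1, 101.1]
force: [-4.0, 1.2, 9.6]
grip_width: 0.0005
grasp_force: 4.8
```

```bash
python3 bub.py v7 | grep -E 'ray|line rows|\['
python3 - <<'E'
from h import *
F=[]
for _ in range(6): env.read_camera('wrist'); F.append(env.get_obs()['force'])
print(np.round(np.mean(F,0),2))
E
```

```text
bubble px [266.6 136. ] n 429 along -79.9..-67.1 mid -73.30 across 482.1 z 0.1073
line px [274.5 154. ] n 6 along -82.6..-82.3 mid -82.47 across 486.3 z 0.1051
green px [266.2 131. ] n 2519 along -100.7..-45.3 mid -71.47 across 482.0 z 0.1045
bubble ray along -73.2
[ 0.4921 -0.0391  0.1143] [ 1.7998e+02 -7.0000e-02  1.0110e+02] [-3.8   1.04  8.81] 23.3 [-46.9   6.3  51.4 114.9  -5.7  61.3  18.2]
line rows [116, 154] along@.104 [np.float64(-63.7), np.float64(-82.7)]
[-3.79  0.57  9.52]
```

The bubble is centred (−73.25 mm against the lines' middle at −73.2) at about 9.5 N, and it is steady. I'm handing in.

```bash
python3 -c "
from cell import env
print(env.sign_off())"
```

```text
the job is handed in; nothing more can be done
None
```

I handed the job in with the level home against the stop, the knob turned about 123° clockwise, and the bubble centred within about 0.2 mm while pressing at about 9.5 N. One thing to know: during the slide the upward pull reached about 2.7 N for a moment. I lowered the arm at once, but the level's hinge end may have been partly unweighted.

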